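Open the childproof pigeon-vitamin tub

ROBOT

A 6-joint arm with a two-finger parallel gripper is mounted at the origin on the work surface. World frame = base frame: x ahead of the robot, y to its left, z up, the work surface at z = 0. Lengths are in m, angles in rad, forces in N, time in s.
With the tool pointing down it reaches from about 0.275 to 0.825 m from the base axis. Payload 4.9 kg.
Tool frame: the origin (TCP) lies at the very end of the fingers, on their centre line; the grasp point (between the pads) lies 19 mm behind it; z points along the fingers, y is the line along which they close (so a half turn about z gives the same grasp; the last joint's range is limited). The gripper opens to 85 mm and grips with 20 to 120 N. Pads are 22 mm wide; open, the fingers measure 114 mm over their backs; the gripper's body (76 mm by 85 mm) begins 54 mm behind the grasp point. The pads swing forward as they close: fully open they stand 13 mm farther back than shut.
Start: joints at [-1.322, 0.326, -0.193, 1.052, 0, 1.437], TCP at [0.205, -0.51, 0.231] pointing down, gripper open.
Joint ranges: [-2.65, 2.65], [-0.97, 1.79], [-1.3, 1.35], [-1.93, 2.1], [-1.47, 1.37], [-3.14, 3.14]. Speed limits (rad/s): [2.57, 2.57, 3.14, 3.14, 3.14, 3.14].

INTERFACE

Orientations are given as a rotation vector (axis times angle).
In Python, from station import ctrl, gripper_to, inverse_kinematics, cams gives the robot as it stands. The module is installed in compiled form; this text tells all that it offers. Calls block until the motion is done:
- ctrl.goto(position, orientation): joint-space move of the TCP to a pose.
- ctrl.servo_line(position, vel=0.15, ori=None): straight line of the TCP; ori=None keeps the orientation; vel is the mean speed in m/s.
- ctrl.move_j(angles): joint-space move.
- gripper_to(opening, newtons=None): finger opening in m; newtons is the grip in N (None keeps the last); returns when the fingers have stopped.
- ctrl.wait(seconds).
- inverse_kinematics(position, orientation): joint angles nearest the present ones, or None.
- ctrl.state(): the state.
- cams.camera(name): name is "scene" or "top" or "wrist"; returns (picture, depth): 384x512x3 uint8, red, green, blue; 384x512 float32, m along the optical axis (not along the pixel's ray), 0 where there is no reading.
- cams.camera_model(name): a dict with "mtx" (3x3 intrinsics, pixels), "world_to_cam" (4x4, takes a point from world to camera coordinates). Camera axes: x right, y up, looking along -z (the intrinsics and any distortion apply to the point x, -y, -z); pixel columns grow to the right and rows downward; lengths in m; the calibration is good to about 2 mm. The wrist camera is an equidistant fisheye: a pixel r from the principal point sees the ray r / f radians off the axis. A picture is of the moment at which its call begins: read the wrist's pose just before it. camera_model takes no time and is no camera call; for the wrist camera it gives the pose at the moment of the call.
A pose or a line that the arm cannot do raises ctrl.Unreachable and nothing moves.
- ctrl.job_done(): hands the job in; it is judged then, once.
The state is a dict: "t": time; "joints": joint angles; "joint_vel": joint speeds; "joint_efforts": joint torques, N m; "tool_pos": TCP position; "ee_rot": TCP orientation; "contact_force": force on the tool from outside, world axes, zero at the start; "torque": the same for the moment, N m; "opening": finger opening in m; "grip_force": force on a finger pad.
Only numpy, scipy, OpenCV 4.12 (cv2) and the standard library are available. Lean on these libraries where they do the work, as an engineer would, in place of code of your own. Each camera call takes 0.05 s, during which the arm holds its last target. There are 200 camera calls.

TASK

Open the pigeon-vitamin tub: swing the yellow hold-down arm with the black knob out from over the red cap until it clicks into its end detent, then press the child-resistant cap down and, keeping it pressed, turn it anticlockwise to unlock it. Lift the cap off and set it down gently, right way up and wholly on the round cork mat, then let go, with the arm still clicked out. Leave the bamboo box, tumbler and hole punch where they stand.

Things in the scene. Friction and masses are not known exactly. Their poses are not given: they have to be found in the camera images.
- tub: White round tub, 84 mm across, green band, in a stand screwed to the table (base plate 185 x 100 x 8 mm); place and yaw (+-0.4 rad) vary. Origin: on the tub's axis at table height, z up; +x points to the steel hinge post (18 mm thick, 149 mm high, axis 95 mm from the tub's axis). Flat shoulder at z 70 mm.
- neck_rim (a point): Centre of the tub's neck rim, 102 mm over the table; neck 42 mm across, foil-sealed. The sprung cap takes about 6 N to start down and 13 N at the bottom. It cannot turn until pressed down 5 mm (7 mm is safe, stop at 8 mm); then, kept pressed, anticlockwise from above: free beyond 0.65 rad, best 1.05, stop at about 1.5 rad. Then lift straight up; 24 mm clears the neck.
- keeper (a joint): Swing of the yellow hold-down arm about the upright hinge post, rad. 0: along the tub's -x, over the cap; grows as it swings to the tub's +y (clockwise from above). Starts at 0 to 0.25. A spring pawl rides over a bump at about 1.15 to 1.5 (about 3 N at the knob); beyond 1.55 it is seated in its end detent, hard stop 1.60. Elsewhere the hinge is light (under 1 N) and stays where left.
- keeper_knob (a point): Grip point on the black round knob that stands up at the arm's end: 16 mm diameter, from z 158 mm (the arm's top face) to 190 mm; this point is on its axis at z 176 mm, 112 mm from the hinge axis. The arm is 18 mm wide, underside at z 150 mm (8.5 mm over the cap), and reaches 125 mm from the hinge axis.
- keeper_hinge (a point): Point on the arm's vertical hinge axis, z 154 mm.
- cap: Red ribbed child-resistant cap, 62 mm across (64 over ribs), 63.5 mm high, about 85 g. Origin: centre of the skirt's lower edge, z up; flat round top at z 39.5 mm. On the top a grip bar along the cap's x: 56 mm long, 16 mm thick (along y), from z 39.5 to 63.5 mm. Locked, its origin is 78 mm over the table and its x along the tub's x (+-0.1 rad).
- mat: Round brown cork mat, 130 mm across, 4 mm thick, fixed on the table, to the left or the right of the tub. Origin: centre of its underside.
- bamboo_box: Bystander: closed bamboo box with sliding lid, 75 x 110 x 49 mm, loose. Origin: centre of its underside. It stands on the other side from the mat.
- tumbler: Bystander: glass tumbler, 70 mm across, 105 mm high, loose. Origin: centre of its underside.
- hole_punch: Bystander: steel hole punch on a black base, 75 x 115 x 60 mm, loose. Origin: centre of its underside.
Not all that is in view belongs to the job. Of the things shaped like the cap, the red one is meant.

How it is judged:
On the way, in this order (a step that is already met when the one before it is completed fails the run):
1. the hold-down arm is clicked into its end detent (beyond 1.5 rad), the cap still locked on the tub (value of joint keeper above 1.5 rad and angle between the x axis of cap and the x axis of tub, either way round below 0.2 rad and z of cap in the frame of tub below 0.084 m), for 0.2 s.
2. the cap is pressed down at least 4 mm and turned at least 0.4 rad (angle between the x axis of cap and the x axis of tub, either way round above 0.4 rad and z of cap in the frame of tub below 0.074 m and horizontal distance between cap and tub below 0.006 m), for 0.04 s.
3. the cap is lifted clear of the neck (z of cap in the frame of tub above 0.105 m), for 0.04 s.
At the end, for the whole second after the job is handed in: The hold-down arm is clicked out in its end detent (joint beyond 1.5 rad) and the cap stands at rest, right way up (within 0.12 rad), on the cork mat with its centre within 34 mm of the mat's centre, released (value of joint keeper above 1.5 rad and horizontal distance between cap and mat below 0.034 m and z of cap in the frame of mat between 0.001 and 0.008 m and angle between cap's own z axis and vertical below 0.12 rad and linear speed of cap below 0.02 m/s); the robot touches nothing.
It fails at once if the bamboo box is shoved or tipped (moved over 25 mm) (distance of bamboo_box from where it was at the start of the episode above 0.025 m or angle between bamboo_box's own z axis and vertical above 0.4 rad).
It fails at once if the tumbler is shoved or tipped (moved over 25 mm) (distance of tumbler from where it was at the start of the episode above 0.025 m or angle between tumbler's own z axis and vertical above 0.4 rad).
It fails at once if the hole punch is shoved (moved over 25 mm) (distance of hole_punch from where it was at the start of the episode above 0.025 m).
It fails at once if the cap is dropped from more than about 20 mm (moves faster than 0.6 m/s with no finger on it) (linear speed of cap above 0.6 m/s and contact force between the fingers and cap below 0.05 N).
It also fails if it takes over 54 s, if anything falls off the work surface, if the arm or the gripper's body presses on something with over 40 N, if the wrist force passes 120 N, or if a joint passes its speed limit or range.

## Working session

There is one attempt and no reset: what is moved stays moved. The work goes in short steps, each a Python script; the robot and the scene stay as the last script left them, time stands still between calls to the robot, and variables do not carry over. Pictures are saved under pics/ and viewed, at most 10 in all, crops included, and the job is handed in when it is done.

```bash
mkdir -p pics; ls
python3 - <<'E'
from station import ctrl,cams
import cv2,numpy as np
for n in("scene","top"):
    p,d=cams.camera(n); m=cams.camera_model(n); np.savez(f"{n}0.npz",p=p,d=d,**m)
    cv2.imwrite(f"pics/{n}0.png",cv2.cvtColor(p,cv2.COLOR_RGB2BGR)); print(n,m,(d==0).mean())
print(ctrl.state())
E
```

```text
pics
scene {'mtx': array([[372.44236286,   0.        , 263.56918554],
       [  0.        , 372.44236286, 196.08044203],
       [  0.        ,   0.        ,   1.        ]]), 'world_to_cam': array([[-0.56172832,  0.82715485,  0.01661757,  0.27581148],
       [-0.41122154, -0.29658062,  0.8619378 ,  0.10485865],
       [ 0.71788448,  0.47734138,  0.50674163, -1.2940848 ],
       [ 0.        ,  0.        ,  0.        ,  1.        ]])} 0.004852294921875
top {'mtx': array([[463.01026877,   0.        , 258.99473703],
       [  0.        , 463.01026877, 185.62530372],
       [  0.        ,   0.        ,   1.        ]]), 'world_to_cam': array([[ 2.48626570e-02, -9.99679521e-01,  4.76489491e-03,
        -2.48884321e-02],
       [ 9.87858470e-01,  2.52992702e-02,  1.53282714e-01,
        -5.42631783e-01],
       [-1.53354138e-01,  8.96026265e-04,  9.88170889e-01,
        -1.25358614e+00],
       [ 0.00000000e+00,  0.00000000e+00,  0.00000000e+00,
         1.00000000e+00]])} 0.004002888997395833
{'t': 0.1, 'joints': array([-1.32221393e+00,  3.26873540e-01, -1.93511859e-01,  1.05200741e+00,
       -3.70733282e-05,  1.43659148e+00]), 'joint_vel': array([ 0.00080314, -0.00122188,  0.00257207,  0.00015405,  0.0002791 ,
       -0.00027367]), 'joint_efforts': array([-1.37160555e-04, -4.44238937e+01,  2.63038659e+01,  7.87300902e-03,
       -2.09010614e-04, -4.55762020e-06]), 'tool_pos': array([ 0.20529234, -0.50966656,  0.23056747]), 'ee_rot': array([-3.08266473e+00, -5.97313789e-01,  2.01374689e-04]), 'contact_force': array([-0.113662  ,  0.30982149, -0.79532329]), 'torque': array([-0.03996383, -0.00998897, -0.02634921]), 'grip_force': 0.0, 'opening': 0.0853380023847268}
```

View pics/top0.png

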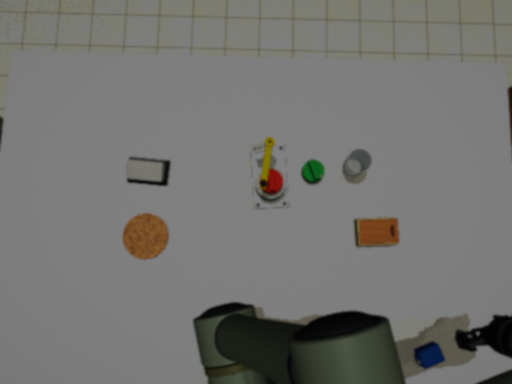

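View pics/scene0.png

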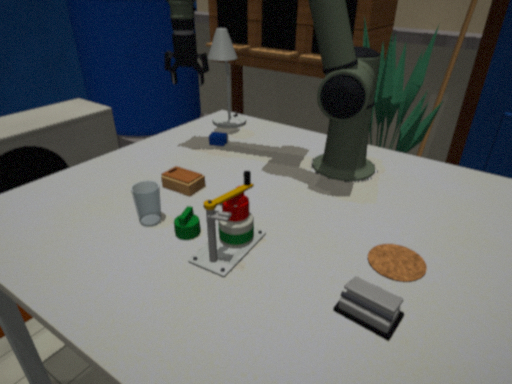

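The top view shows the red cap at about (271,181), the yellow arm from the hinge at (269,142) to the black knob at (264,184), the mat at (146,236), the punch at (148,171), the box at (377,232) and the tumbler at (356,166). Things that could be taken for the cap: the green bar-topped one at (313,171) and the red one on the tub at (271,181). I choose the red one and will check it in a close wrist crop.

```bash
cat > h.py <<'E'
from station import ctrl,gripper_to,inverse_kinematics,cams
import cv2,numpy as np
from scipy.spatial.transform import Rotation as R
def ray(m,px,z,fish=False):
    K=m['mtx'];T=np.asarray(m['world_to_cam']);px=np.atleast_2d(px).astype(float)
    x=(px[:,0]-K[0,2])/K[0,0];y=(px[:,1]-K[1,2])/K[1,1]
    if fish:
        r=np.hypot(x,y)+1e-12;s=np.sin(r)/r;d=np.c_[x*s,-y*s,-np.cos(r)]
    else: d=np.c_[x,-y,-np.ones_like(x)]
    Rw=T[:3,:3].T;c=-Rw@T[:3,3];d=d@T[:3,:3]
    return c+d*((z-c[2])/d[:,2])[:,None]
def mask(p,name):
    h=cv2.cvtColor(p,cv2.COLOR_RGB2HSV).astype(int);H,S,V=h[...,0],h[...,1],h[...,2]
    if name=='red': m=((H<6)|(H>172))&(S>150)&(V>50)
    if name=='yellow': m=(H>19)&(H<34)&(S>140)&(V>70)
    if name=='cork': m=(H>5)&(H<19)&(S>80)&(V>60)
    return m.astype(np.uint8)
def big(m,near=None):
    c,_=cv2.findContours(m,cv2.RETR_EXTERNAL,cv2.CHAIN_APPROX_NONE)
    return sorted(c,key=cv2.contourArea)[::-1]
def down(a): # tool z down, tool y axis (closing line) at world angle a
    y=np.array([np.cos(a),np.sin(a),0]);z=np.array([0,0,-1.])
    return R.from_matrix(np.c_[np.cross(y,z),y,z]).as_rotvec()
E
python3 - <<'E'
from h import *
f=np.load('top0.npz')
for n,z in(('red',.1175),('yellow',.158),('cork',.004)):
    for c in big(mask(f['p'],n))[:2]:
        (e,ax,an)=cv2.minAreaRect(c); print(n,cv2.contourArea(c),e,ax,ray(f,e,z)[0,:2], ray(f,cv2.boxPoints((e,ax,an)),z)[:,:2].round(3).tolist())
print(ray(f,[[264,184]],.19),ray(f,[[269,142]],.158))
s=ctrl.state();m=cams.camera_model('wrist');T=m['world_to_cam'];c=-T[:3,:3].T@T[:3,3]
Rt=R.from_rotvec(s['ee_rot']).as_matrix();print('cam in tool',Rt.T@(c-s['tool_pos']),'axis',Rt.T@(-T[2,:3]),m['mtx'],Rt[:,1])
for a in(0,np.pi/2,-np.pi/2,np.pi): print(a,inverse_kinematics([.45,0,.33],down(a)))
E
```

```text
red 253.5 (274.498046875, 181.90863037109375) (14.494020462036133, 24.06804847717285) [ 0.54231314 -0.05173499] [[0.515, -0.027], [0.578, -0.039], [0.57, -0.077], [0.507, -0.064]]
yellow 243.0 (267.1128234863281, 158.5128936767578) (8.402447700500488, 43.17608642578125) [ 0.59603053 -0.03017141] [[0.541, -0.014], [0.654, -0.024], [0.652, -0.046], [0.539, -0.036]]
yellow 4.0 (261.7647399902344, 187.44119262695312) (4.123105525970459, 1.9402848482131958) [ 0.52057794 -0.01824181] [[0.519, -0.013], [0.524, -0.014], [0.522, -0.024], [0.517, -0.023]]
cork 1570.5 (145.0, 236.0) (44.0, 44.0) [0.39650593 0.30765425] [[0.457, 0.374], [0.46, 0.249], [0.337, 0.242], [0.334, 0.366]]
cork 967.5 (377.3958740234375, 231.68905639648438) (26.500350952148438, 41.15696716308594) [ 0.42521277 -0.35072194] [[0.459, -0.291], [0.467, -0.409], [0.391, -0.41], [0.384, -0.293]]
[[ 0.52449053 -0.02334202  0.19      ]] [[ 0.63969133 -0.03407766  0.158     ]]
cam in tool [ 0.06870044 -0.00025742 -0.14356526] axis [-2.72589553e-01  5.11682083e-06  9.62130415e-01] [[297.31863964   0.         255.46933406]
 [  0.         297.31863964 190.50429494]
 [  0.           0.           1.        ]] [ 0.37350713 -0.92762595 -0.00158709]
0 [-0.16429367  0.087039   -0.24361084  1.24014648  0.          1.40650265]
1.5707963267948966 [-0.16429367  0.087039   -0.24361084  1.24014648  0.         -0.16429367]
-1.5707963267948966 [-0.16429367  0.087039   -0.24361084  1.24014648  0.          2.97729898]
3.141592653589793 [-0.16429367  0.087039   -0.24361084  1.24014648  0.         -1.73509   ]
```

Run:
```python
from h import *
ctrl.servo_line([.205,-.51,.33],vel=.3)
ctrl.goto([.57,-.04,.33],down(np.pi/2))
m=cams.camera_model('wrist');p,d=cams.camera('wrist');np.savez('w1.npz',p=p,d=d,**m)
cv2.imwrite('pics/w1.png',cv2.resize(cv2.cvtColor(p,cv2.COLOR_RGB2BGR),(768,576)))
print(ctrl.state()['t'])
```

```text
2.7583
```

View pics/w1.png

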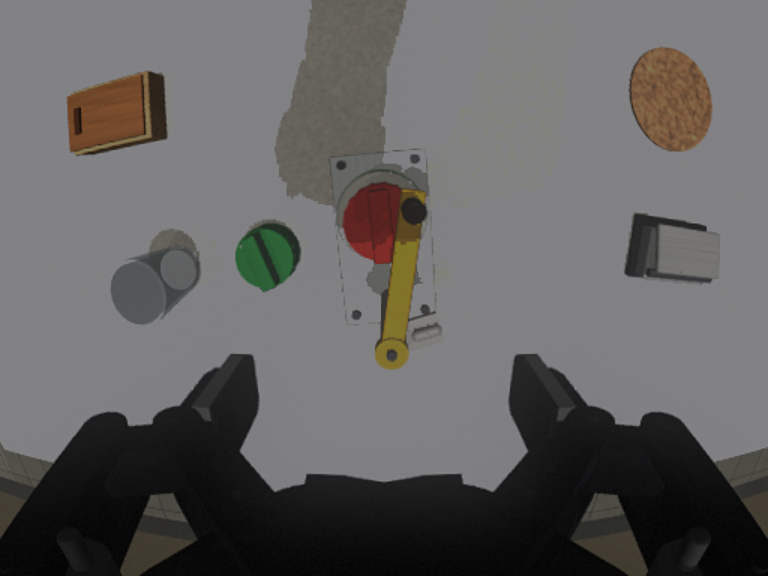

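The crop confirms it: red cap at (378,222) under the yellow arm, knob top at (413,210), hinge at (392,354), plate corners at (330,157), (426,149), (437,322) and (347,325); the green decoy is at (267,255), away to the side.

Run:
```python
from h import *
f=np.load('w1.npz');g=lambda q,z:ray(f,np.array(q)/1.5,z,True)[:,:2]
print('hinge',g([[392,354]],.158),'knob',g([[413,210]],.19))
P=g([[330,157],[426,149],[437,322],[347,325]],.008);print('plate',P.round(4).tolist(),P.mean(0))
B=g([[341,165],[415,159],[425,309],[357,315]],.009);print('bolts',B.round(4).tolist(),B.mean(0))
for q in (B[3]-B[0],B[2]-B[1]): print('yaw',np.arctan2(q[1],q[0]))
print('yaw',[np.arctan2(-q[0],q[1]) for q in(B[1]-B[0],B[2]-B[3])])
c=big(mask(f['p'],'red'))[0][:,0]
X=ray(f,c,.1175,True)[:,:2]
# circle fit on hull, side away from arm (y<mean)
k=cv2.convexHull(X.astype(np.float32))[:,0];k=X[X[:,1]<np.median(X[:,1])-.01]
from scipy.optimize import least_squares
r=least_squares(lambda v:np.hypot(*(k-v[:2]).T)-.031,[.545,-.045],loss='soft_l1',f_scale=.001);print('cap',r.x,np.abs(r.fun).mean())
# bar from saturation/brightness edges: bar corners by eye
print('bar',g([[369,190],[388,190],[390,262],[371,262]],.1415).round(4).tolist())
d=f['d'];
W=ray(f,big(mask(f['p'],'cork'))[0][:,0],.004,True)[:,:2]
for c in big(mask(f['p'],'cork'))[:3]:
    e,_=cv2.minEnclosingCircle(ray(f,c[:,0],.004,True)[:,:2].astype(np.float32));print('cork',e,_)
im=f['p'][110:240,200:310];cv2.imwrite('pics/crop.png',cv2.resize(cv2.convertScaleAbs(im[...,::-1],alpha=1.8),None,fx=4.5,fy=4.5,interpolation=cv2.INTER_CUBIC))
```

```text
hinge [[ 0.64433353 -0.03386809]] knob [[ 0.53034813 -0.02160611]]
plate [[0.4933, -0.0956], [0.4852, 0.0035], [0.6738, 0.0194], [0.6772, -0.0812]] [ 0.58236793 -0.03847723]
bolts [[0.5019, -0.0841], [0.4959, -0.0079], [0.658, 0.0053], [0.6649, -0.0697]] [ 0.58018502 -0.03909702]
yaw 0.0884603616118817
yaw 0.08134060021508586
yaw [np.float64(0.07900296318071524), np.float64(0.0917748357877481)]
cap [ 0.54817751 -0.04114215] 0.00032732510785268176
bar [[0.5205, -0.0511], [0.5205, -0.037], [0.5753, -0.0354], [0.5753, -0.0499]]
cork (0.39912983775138855, 0.3080534040927887) 0.06533738970756531
cork (0.4176309108734131, -0.36897149682044983) 0.07145152240991592
cork (0.44657689332962036, -0.33017414808273315) 0.028214452788233757
```

View pics/crop.png

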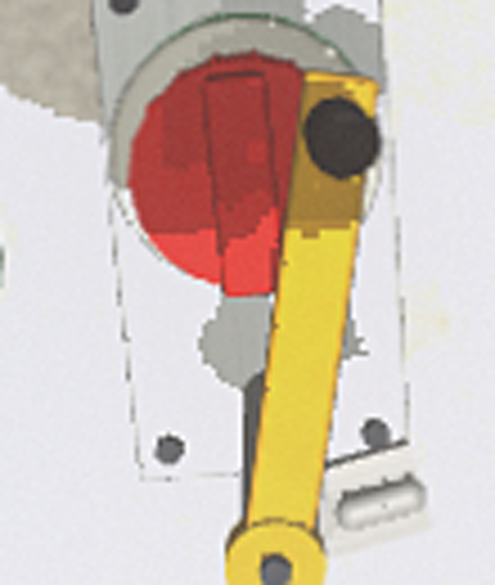

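```bash
cat >> h.py <<'E'
H=np.array([.643,-.034]);YAW=.083
def knob(k,r=.112):
    th=np.pi+YAW-k; return H+r*np.array([np.cos(th),np.sin(th)]),down(np.pi/2+YAW-k)
E
python3 - <<'E'
from h import *
k0=.19;p,o=knob(k0)
gripper_to(.05)
ctrl.goto([*p,.22],o); ctrl.servo_line([*p,.162],vel=.12)
gripper_to(0.0,25)
s=ctrl.state();print(s['t'],s['opening'],s['grip_force'],s['contact_force'],s['tool_pos'])
if .012<s['opening']<.022:
    for k in np.linspace(k0,1.595,12)[1:]:
        p,o=knob(k); ctrl.servo_line([*p,.162],vel=.12,ori=o)
        s=ctrl.state();print(round(k,2),s['t'],s['opening'].round(4),s['contact_force'].round(1),(s['tool_pos'][:2]-p).round(4))
        if np.linalg.norm(s['contact_force'])>30:break
E
```

```text
4.775 0.01508956975931143 25.746604800224304 [-0.9661002  -0.45197194  4.97685696] [ 0.53231924 -0.0221377   0.16292642]Traceback (most recent call last):
  File "<stdin>", line 10, in <module>
AttributeError: 'float' object has no attribute 'round'
```

Run:
```python
from h import *
for k in np.linspace(.19,1.595,12)[2:]:
    p,o=knob(k); ctrl.servo_line([*p,.1635],vel=.12,ori=o)
    s=ctrl.state();print(round(k,2),s['t'],round(s['opening'],4),s['contact_force'].round(1),(s['tool_pos'][:2]-p).round(4))
    if np.linalg.norm(s['contact_force'])>30:break
```

```text
0.45 5.325 0.0151 [ 4.4 -1.5 -4.8] [ 0.0007 -0.0004]
0.57 5.6 0.0149 [ 4.7 -1.8 -6.6] [ 0.0007 -0.0007]
0.7 5.875 0.015 [ 5.5 -2.3 -5.7] [ 0.0006 -0.0009]
0.83 6.15 0.015 [ 4.3 -5.2 -5.3] [-0.0001 -0.0013]
0.96 6.425 0.015 [ 2.8 -5.9 -5. ] [-0.0003 -0.0013]
1.08 6.7 0.015 [ 1.4 -5.3 -4.2] [-0.0006 -0.0014]
1.21 6.975 0.0152 [ 2.  -5.4 -4.6] [-0.0007 -0.0013]
1.34 7.25 0.015 [ 1.  -4.8 -4.9] [-0.001  -0.0012]
1.47 7.525 0.0152 [ 1.4 -5.5 -4.3] [-0.0011 -0.0011]
1.6 7.8 0.0148 [ 0.8 -5.6 -4.3] [-0.0012 -0.0008]
```

Run:
```python
from h import *
for k in (1.62,1.645):
    p,o=knob(k); ctrl.servo_line([*p,.1635],vel=.05,ori=o)
    s=ctrl.state();print(k,s['t'],s['contact_force'].round(1),(s['tool_pos'][:2]-p).round(4))
    if s['contact_force'][0]<-8:break
gripper_to(.05)
p=ctrl.state()['tool_pos'];ctrl.servo_line([p[0],p[1],.25],vel=.25)
ctrl.goto([.58,-.03,.33],down(np.pi/2))
m=cams.camera_model('wrist');p,d=cams.camera('wrist');np.savez('w2.npz',p=p,d=d,**m)
im=p[80:270,180:400];cv2.imwrite('pics/w2.png',cv2.resize(cv2.convertScaleAbs(im[...,::-1],alpha=1.8),None,fx=3,fy=3,interpolation=cv2.INTER_CUBIC))
print(ctrl.state()['t'])
c=big(mask(p,'red'))[0][:,0]
X=ray(m,c,.1175,True)[:,:2];from scipy.optimize import least_squares
r=least_squares(lambda v:np.hypot(*(X-v[:2]).T)-.0315,[.545,-.045],loss='soft_l1',f_scale=.0007);print('cap',r.x,np.abs(r.fun).mean())
e=cv2.minAreaRect(big(mask(p,'yellow'))[0]);print('yellow',e,ray(m,cv2.boxPoints(e),.158,True)[:,:2].round(4).tolist())
```

```text
1.62 8.05 [-0.1 -5.3 -4.7] [-0.0017 -0.0008]
1.645 8.3 [-7.6 -6.2  0.1] [-0.0044 -0.0009]
10.825
cap [ 0.54833423 -0.04442559] 0.0018654437132718488
yellow ((290.4566955566406, 226.20143127441406), (19.22265625, 101.04387664794922), 88.09085083007812) [[0.6317, -0.0475], [0.6284, 0.0693], [0.6529, 0.0726], [0.6557, -0.0472]]
```

View pics/w2.png

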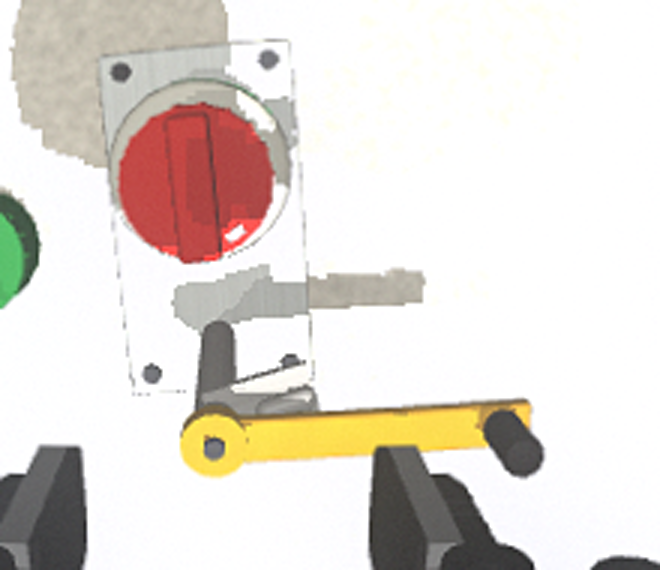

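The arm now points to the right (hinge (214,448), knob (515,440)) and the cap is uncovered, with its bar from (187,115) to (199,258) in this 3x crop. I'll compute the angles from that.

Run:
```python
from h import *
f=np.load('w2.npz');g=lambda q,z:ray(f,np.array(q,float)/3+[180,80],z,True)[:,:2]
an=lambda P:np.arctan2(*(P[1]-P[0])[::-1])
h=g([[214,448]],.158)[0];print('hinge',h)
for e in ([[247,462],[480,447]],[[250,419],[527,405]]): t=an(g(e,.158));print('arm',t,'k',np.pi+YAW-t)
print('yaw bolts',an(g([[120,72],[152,374]],.009)),an(g([[268,60],[290,361]],.009)))
Q=g([[165,116],[208,113],[219,254],[178,262]],.1415);print('bar',Q.round(4).tolist(),Q.mean(0),an(Q[[0,3]]),an(Q[[1,2]]))
c=big(mask(f['p'],'red'))[0]; X=ray(f,cv2.convexHull(c)[:,0],.1175,True)[:,:2]
print('cap',cv2.minEnclosingCircle(X.astype(np.float32)),cv2.fitEllipse(X.astype(np.float32)))
print('pred from hinge',h-.095*np.array([np.cos(YAW),np.sin(YAW)]))
```

```text
hinge [ 0.64533307 -0.03428459]
arm 1.6250978279559258 k 1.5994948256338675
arm 1.6123788135330204 k 1.612213840056773
yaw bolts 0.0857656163904839 0.08336464634710385
bar [[0.5211, -0.0522], [0.5201, -0.0364], [0.5733, -0.0324], [0.5763, -0.0479]] [ 0.54771287 -0.04220119] 0.07826309075471274 0.07510512726694935
cap ((0.5487063527107239, -0.04175194725394249), 0.03150705248117447) ((0.548263430595398, -0.0423610657453537), (0.059932924807071686, 0.06258371472358704), 87.86654663085938)
pred from hinge [ 0.55066011 -0.04216054]
```

Run:
```python
from h import *
C=[.5487,-.042];a=np.pi/2+.077
ctrl.goto([*C,.2],down(a));ctrl.servo_line([*C,.123],vel=.1)
s=ctrl.state();print(s['t'],s['contact_force'].round(1),s['tool_pos'])
gripper_to(0,90)
s=ctrl.state();print(s['t'],s['opening'],s['grip_force'],s['contact_force'].round(1),s['tool_pos']);z0=s['tool_pos'][2]
for dz in(2,4,6,7.5,8.5,9.5,10.5):
    ctrl.servo_line([*C,.123-dz/1000],vel=.03)
    s=ctrl.state();print(dz,s['t'],s['contact_force'].round(1),s['tool_pos'].round(4))
    if z0-s['tool_pos'][2]>.0068 or s['contact_force'][2]>25:break
```

```text
12.3417 [-0.   0.6 -0.3] [ 0.54940726 -0.04214484  0.12374469]
12.7583 0.014020853276650392 88.67997765541077 [-1.4  0.6  4.8] [ 0.5491147  -0.04222169  0.12387368]
2 13.0083 [-1.  -0.2  5.3] [ 0.5492 -0.0422  0.122 ]
4 13.2583 [-0.9 -0.3  9.1] [ 0.5493 -0.0422  0.1203]
6 13.5083 [-1.7  0.8  9.5] [ 0.5494 -0.0422  0.1185]
7.5 13.7583 [-3.3 -0.  10.8] [ 0.5494 -0.0423  0.1172]
8.5 14.0083 [-2.7  0.3 12.5] [ 0.5494 -0.0422  0.1163]
```

Run:
```python
from h import *
C=[.5487,-.042];a=np.pi/2+.077
for r in np.linspace(0,1.08,7)[1:]:
    try: ctrl.servo_line([*C,.1144],vel=.03,ori=down(a+r))
    except Exception as e: print(repr(e));break
    s=ctrl.state();y=R.from_rotvec(s['ee_rot']).as_matrix()[:,1]
    print(round(r,2),round(np.arctan2(y[1],y[0])-a,3),s['t'],s['contact_force'].round(1),s['torque'].round(2),s['tool_pos'].round(4),round(s['opening'],4))
m=cams.camera_model('wrist');p,d=cams.camera('wrist')
cv2.imwrite('pics/w3.png',p[120:384,90:420,::-1])
```

```text
0.18 0.18 14.3417 [-1.3  0.4 11.8] [0.08 0.38 0.09] [ 0.5503 -0.0423  0.1165] 0.0138
0.36 0.36 14.675 [-0.7  0.4 12.2] [0.04 0.21 0.05] [ 0.5507 -0.0423  0.1167] 0.0138
0.54 0.54 15.0083 [-1.2 -0.3 11.6] [0.12 0.15 0.07] [ 0.5507 -0.0422  0.1167] 0.0134
0.72 0.72 15.3417 [-0.7  0.5 12.1] [0.19 0.29 0.05] [ 0.5506 -0.0421  0.1166] 0.014
0.9 0.9 15.675 [-1.1  0.2 12.1] [0.16 0.29 0.06] [ 0.5505 -0.0421  0.1166] 0.0139
1.08 1.08 16.0083 [-1.5  0.6 12.7] [0.19 0.33 0.01] [ 0.5504 -0.0422  0.1166] 0.0138
```

View pics/w3.png

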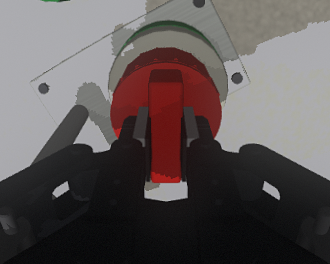

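The cap is held squarely by its bar at (165,120) in the crop and has turned with the fingers. Next I lift it and carry it to the mat.

Run:
```python
from h import *
s=ctrl.state();p=s['tool_pos'];a=np.pi/2+.077+1.08
ctrl.servo_line([.5495,-.042,.165],vel=.06);s=ctrl.state();print(s['t'],s['contact_force'].round(1),s['opening'])
ctrl.servo_line([.5495,-.042,.22],vel=.12)
M=[.398,.308]
ctrl.servo_line([*M,.22],vel=.15);s=ctrl.state();print(s['t'],s['contact_force'].round(1),s['tool_pos'],s['opening'])
ctrl.servo_line([*M,.07],vel=.1);f0=ctrl.state()['contact_force'][2]
z=.058
while z>.044:
    ctrl.servo_line([*M,z],vel=.03);s=ctrl.state();print(z,s['contact_force'].round(1),s['tool_pos'].round(4))
    if s['contact_force'][2]-f0>3:break
    z-=.0015
m=cams.camera_model('wrist');p,d=cams.camera('wrist');cv2.imwrite('pics/w4.png',p[60:384,90:420,::-1])
p,d=cams.camera('scene');cv2.imwrite('pics/s4.png',cv2.resize(p[150:330,150:450,::-1],None,fx=2.5,fy=2.5));print(ctrl.state()['t'])
```

```text
17.05 [ 0.1  0.6 -2.5] 0.013648781143484086
20.35 [-0.4  0.  -1.2] [0.3982019  0.30760088 0.21996228] 0.013824062987016175
0.058 [ 0.2 -0.5 -1.9] [0.3979 0.3079 0.0578]
0.0565 [ 0.6 -0.4 -1.5] [0.398  0.308  0.0565]
0.055 [ 0.4 -0.3 -0.7] [0.3979 0.308  0.0549]
0.0535 [-0.5 -0.5 -0.8] [0.3979 0.3079 0.0534]
0.052 [-0.2 -1.4 -1.2] [0.3979 0.3079 0.0519]
0.050499999999999996 [ 0.8 -0.3 -1. ] [0.3979 0.3079 0.0504]
0.048999999999999995 [-2.3 -1.8  8.5] [0.3982 0.3081 0.0499]
24.15
```

View pics/s4.png

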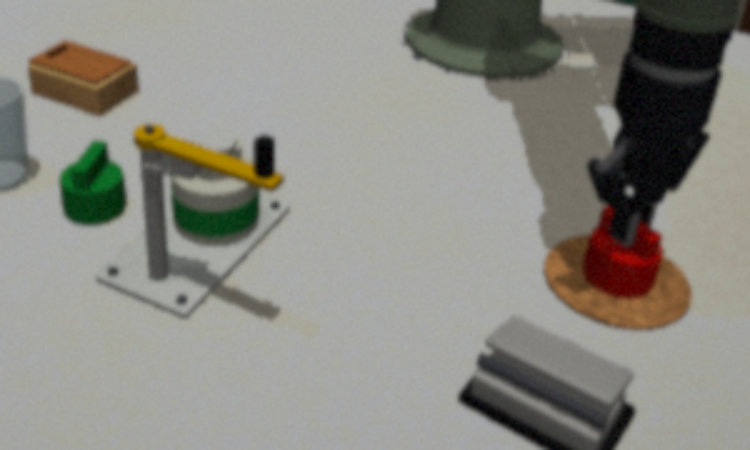

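The cap stands on the mat at (622,255) and the arm points out to the knob at (265,155). The bystanders haven't moved. I'll release, back off and check.

Run:
```python
from h import *
ctrl.servo_line([.398,.308,.0502],vel=.03)
gripper_to(.05)
ctrl.servo_line([.398,.308,.25],vel=.12)
ctrl.goto([.40,.308,.33],down(np.pi/2+.8)); ctrl.wait(.3)
m=cams.camera_model('wrist');p,d=cams.camera('wrist');np.savez('w5.npz',p=p,d=d,**m)
cv2.imwrite('pics/w5.png',cv2.convertScaleAbs(p[...,::-1],alpha=1.6))
c=big(mask(p,'red'))[0];print('cap',cv2.minEnclosingCircle(ray(m,c[:,0],.0435,True)[:,:2].astype(np.float32)))
c=big(mask(p,'cork')|mask(p,'red'))[0];print('mat',cv2.minEnclosingCircle(ray(m,c[:,0],.004,True)[:,:2].astype(np.float32)))
s=ctrl.state();print(s['t'],s['contact_force'])
```

```text
cap ((0.39846813678741455, 0.3076050281524658), 0.033259741961956024)
mat ((0.3994140923023224, 0.3077944815158844), 0.06493893265724182)
27.4333 [ 0.01087959 -0.60288755 -0.12856005]
```

View pics/w5.png

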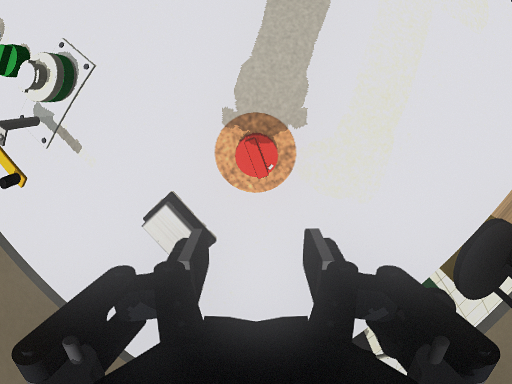

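The cap stands upright at (257,156), about 1 mm from the mat's centre. The arm is still out, with its knob at (10,181), and the gripper is clear of everything.

```bash
python3 -c "
from station import ctrl
print(ctrl.job_done())"
```

```text
the job is handed in; nothing more can be done
None
```

I handed the job in at about 27 s of robot time: the hold-down arm is against its end stop (about 1.6 rad), the red cap stands released and upright about 1 mm from the mat's centre, and the camera checks showed no bystander moved; the hand-in call returned no verdict.

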